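# Hang the drill-bit block behind the gravity flap

## Robot

A 6-joint arm with a two-finger parallel gripper is mounted at the origin on a cart in front of the work surface, level with it; the furniture and walls round the work are solid. World frame = base frame: x ahead of the robot, y to its left, z up, the work surface at z = 0. Lengths are in m, angles in rad, forces in N, time in s.
With the tool pointing down it reaches from about 0.375 to 0.925 m from the base axis. Payload 5.7 kg.
Tool frame: the origin (TCP) lies at the very end of the fingers, on their centre line; the grasp point (between the pads) lies behind it (ctrl.grip_point_offset is the z of the grasp point in the tool frame, in m); z points along the fingers, y is the line along which they close (so a half turn about z gives the same grasp; the last joint's range is limited). The gripper opens to 85 mm and grips with 20 to 120 N. Pads are 22 mm wide; open, the fingers measure 114 mm over their backs; the gripper's body (76 mm by 85 mm) begins 54 mm behind the grasp point. The pads swing forward as they close: fully open they stand 13 mm farther back than shut.
Start: joints at [-1.354, 0.359, 1.51, -0, 1.272, -0.115], TCP at [0.195, -0.567, 0.198] pointing down, gripper open.
Joint ranges: [-2.97, 2.97], [-1.01, 2.36], [0.21, 2.38], [-0.96, 4.11], [0.2, 2.71], [-2.98, 2.98]. Speed limits (rad/s): [2.39, 2.39, 3.14, 3.14, 3.14, 3.14].

## Interface

Orientations are given as a 3x3 rotation matrix whose columns are the frame's x, y, z axes.
In Python, from rig import ctrl, capture, camera_model, order gives the robot as it stands.
- The arm moves only by the tool jog_arm, never from a script. Its argument "plan" is a list of rows, each a list of 7 numbers: the shift along the tool's x, y, z scaled (see below), then the turn, a rotation vector about the tool's x, y, z scaled (see below), then the closure, from -1 (fully open) to 1 (shut). In form: [[dx, dy, dz, wx, wy, wz, grip], ...]. A call has 1 to 10 rows; each row is the pose to reach, as a shift and turn from the pose commanded when the call began, along the tool's axes at that moment; what a row does not reach only later rows make up. The controller multiplies each number of a shift by 200 mm and each number of a turn by pi/4 rad. A row lasts 1/10 s, in which the tool goes at most 50 mm and 8.59 degrees, less where a joint would pass 70% of its speed; a pose out of reach is approached as far as the arm can. A call with a number of a shift or a turn outside -1 to 1 is refused whole. A call with a gripper value outside its range is refused whole. The fingers move at their own pace and stop on an object; "newtons" is the grip in N (left out, the last holds). Time passes only in rows, so rows that repeat a pose let the fingers close. It gives the time, the measured TCP pose, the force, the opening and the grip force at its end, in the units of the state.
- ctrl.sense(): the state, without advancing time (a new reading comes with each control period).
- capture(name): name is "side" or "top"; returns the picture (420x560x3 uint8, blue, green, red); there is no depth.
- camera_model(name): a dict with "fx", "fy", "cx", "cy" (pixels), "R" (3x3) and "t" (3): a world point X has camera coordinates R X + t. Camera axes: x right, y down, z forward; pixel columns grow to the right and rows downward; lengths in m; the calibration is good to about 2 mm. A picture is of the moment at which its call begins. camera_model takes no time and is no camera call.
- order.job_done(): hands the job in; it is judged then, once.
The state is a dict: "t": time; "joint_positions": joint angles; "dq": joint speeds; "effort": joint torques, N m; "eef_pos": TCP position; "tool_rot": TCP orientation; "wrist_force": force on the tool from outside, world axes, zero at the start; "ft_torque": the same for the moment, N m; "gripper_width": finger opening in m; "grasp_force": force on a finger pad.
Only numpy, scipy, OpenCV 4.12 (cv2) and the standard library are available. Lean on these libraries where they do the work, as an engineer would, in place of code of your own. Each camera call takes 0.05 s, during which the arm holds its last target. There are 200 camera calls.

## Task

The wooden drill-bit block stands hidden behind the tall cream carton. Lift the carton clear of it and stand it elsewhere on the bench, at least 10 cm away, then hang the block by its eye on the twin-rod peg of the stand, pushing it on far enough that the eye lifts the little flap under the peg and the flap drops shut behind it. Finally stand the carton back where it was; keep the carton from tipping over and leave the tape measure, cork block and wax tin where they lie.

Things in the scene. Friction and masses are not known exactly. Their poses are not given: they have to be found in the camera images.
- keeper_stand: Fixed steel stand; origin: centre of underside of its 100 x 130 mm base, z up. Post 30 mm square, 196 mm high. Level peg along the stand's -x, roughly to the robot: two rods 9 mm thick, centres 16 mm apart in y (25 mm over both), axis at z = 165 mm, from a plate at x = -20 to the rounded tip at x = -142 mm; a flap hangs between the rods at x = -127.
- hang_spot (a point): Point on the peg's axis (between the rods), 55 mm before the stand's origin: where the hanger plate's middle belongs along the peg (15 mm nearer tip or post also fits). Axes as the stand's: -x runs out along the peg to its tip, 87 mm away. The hung eye's centre is about 15 mm below this point, as the top of the hole rests on the rods.
- flap (a joint): Gravity flap hinged on the peg's axis 72 mm out from hang_spot. 0 rad: hangs down, closed, by its weight; 46 mm long, 22 wide, 7 thick. Swings only inwards and up to the post (to 1.5 rad), never outwards. The lower rim of an eye pushed on along the peg lifts it (under 2 N); when the hanger plate is about 50 mm past the hinge, it drops by itself.
- flap_tip (a point): Lower tip of the flap, 46 mm from its hinge.
- block_eye (a point): Centre of the 44 mm round eye of the loose drill-bit block (0.35 kg), 84 mm above its underside. x runs through the eye, y along the block, z up. Wooden base 40 x 124 x 36 mm (x, y, z), four short bits at its ends (up to 83 mm high), and in the middle an upright plywood hanger plate 12 mm thick, 70 wide, with a 40 mm wide tab on top, ending at 160 mm. Same from both sides.
- block_grip (a point): Grasp point in the block's tab, 138 mm above the underside, 54 mm straight above the eye's centre, 22 mm below the tab's top. Grasp across the 40 mm width (along its y), so that no finger is before or behind the plate. Axes as block_eye.
- carton_mid (a point): Centre of the tall cream carton (62 x 95 x 175 mm in its own x, y, z; 0.2 kg, loose, upright; centre 87.5 mm above the bench). It starts about 35 mm in front of the block, its broad side towards the robot. Grasp across its 62 mm width (its own x) near the top.
- tape_mid (a point): Centre of a yellow tape measure lying flat, 63 x 99 x 37 mm: bystander.
- cork_mid (a point): Centre of a brown cork sanding block, 62 x 112 x 29 mm: bystander. Overhead here a wall cabinet juts out less than 0.6 m above the bench, over about x > 0.57 m, -0.13 < y < 0.28 m: carry things past in front of it.
- wax_tin_mid (a point): Centre of a flat round dark wax tin, 99 mm diameter, 24 mm high: bystander.
- bit_block: The drill-bit block: origin at the centre of its underside, axes as block_eye.
- carton: The cream carton: origin at the centre of its underside, axes as carton_mid.
Things that resemble listed ones, but are neither listed nor needed, are in the scene too. Leave any blue or orange look-alike of the carton alone. Leave any red look-alike of the bit_block alone.

How it is judged:
On the way, in this order (a step that is already met when the one before it is completed fails the run):
1. the carton stands upright on the bench at least 10 cm from where it was (distance of carton_mid from where it was at the start of the episode above 0.1 m and height (world z) of carton_mid below 0.1 m and angle between carton_mid's own z axis and vertical below 0.1 rad and contact force between the fingers and carton below 0.05 N), for 0.2 s.
2. the block hangs by its eye on the peg behind the fallen flap and is let go (x of block_eye in the frame of hang_spot between -0.067 and 0.025 m and y of block_eye in the frame of hang_spot between -0.012 and 0.012 m and z of block_eye in the frame of hang_spot between -0.021 and -0.009 m and value of joint flap below 0.2 rad and angle between block_eye's own z axis and vertical below 0.2 rad and contact force between the fingers and bit_block below 0.05 N), for 0.2 s.
3. the carton is back on its old spot, upright (distance of carton_mid from where it was at the start of the episode below 0.035 m and angle between carton_mid's own z axis and vertical below 0.1 rad), for 0.2 s.
At the end, for the whole second after the job is handed in: Block at rest on the peg, released: eye within 12 mm sideways of the axis, 9 to 21 mm below it, between flap and post (at most 67 mm before, 25 behind hang_spot), upright within 0.2 rad; flap below 0.2 rad; carton still, upright (0.1 rad), within 35 mm of its first place (all of step 2 and all of step 3 and linear speed of each of bit_block, carton below 0.03 m/s); the robot touches nothing.
It fails at once if the carton is tipped over (angle between carton_mid's own z axis and vertical above 0.6 rad).
It fails at once if the tape measure is moved more than 4 cm (distance of tape_mid from where it was at the start of the episode above 0.04 m).
It fails at once if the cork block is moved more than 4 cm (distance of cork_mid from where it was at the start of the episode above 0.04 m).
It fails at once if the wax tin is moved more than 4 cm (distance of wax_tin_mid from where it was at the start of the episode above 0.04 m).
It also fails if it takes over 72 s, if anything falls off the work surface, if the arm or the gripper's body presses on something with over 40 N, if the wrist force passes 120 N, or if a joint passes its speed limit or range.

## Working session

There is one attempt and no reset: what is moved stays moved. The work goes in short steps, Python scripts to look and compute and a tool call to move; the robot and the scene stay as the last step left them, time stands still between calls to the robot, and variables do not carry over. Pictures are saved under pics/ and viewed, at most 10 in all, crops included, and the job is handed in when it is done.

Besides the shell and the picture viewer there is one more tool, called after ">>>" by a JSON object that holds its "op" and its "data", one argument or row to a line. jog_arm: Moves the arm, as the interface text tells. Its arguments: {"type":"object","properties":{"plan":{"type":"array"},"newtons":{"type":"number"}},"required":["plan"]}

```bash
ls; mkdir -p pics; python3 - <<'E'
from rig import ctrl,capture,camera_model
import cv2
for n in("side","top"):
    cv2.imwrite(f"pics/{n}0.png",capture(n)); m=camera_model(n); print(n,m)
print(ctrl.sense(), ctrl.grip_point_offset)
E
```

```text
pics
side {'fx': 496.9274949554391, 'fy': 496.9274949554391, 'cx': 280.12198997302715, 'cy': 204.52961868480006, 'R': array([[-0.82885392, -0.55932904, -0.01233721],
       [-0.2546163 ,  0.39676097, -0.88190208],
       [ 0.49816836, -0.72782674, -0.47127117]]), 't': array([0.45392388, 0.18676961, 1.46420696])}
top {'fx': 404.05943803695413, 'fy': 404.05943803695413, 'cx': 280.1421823483634, 'cy': 208.21120287073967, 'R': array([[ 0.08740282, -0.99611376, -0.01086878],
       [-0.88728354, -0.07288437, -0.45542923],
       [ 0.45286716,  0.04944949, -0.89020564]]), 't': array([0.05900635, 0.45958878, 1.40073486])}
{'t': 0.1, 'joint_positions': array([-1.35413129e+00,  3.59434495e-01,  1.51132625e+00,  1.89116244e-05,
        1.27249846e+00, -1.15109318e-01]), 'dq': array([-0.00040011, -0.00121172, -0.00234991, -0.00206332, -0.0017871 ,
        0.000365  ]), 'effort': array([-1.48405863e-03, -5.28654528e+01, -2.79349512e+01, -1.79411077e-04,
        4.97217203e-03, -4.16362710e-06]), 'eef_pos': array([ 0.19528311, -0.5666272 ,  0.197536  ]), 'tool_rot': array([[ 9.45467738e-01,  3.25715582e-01, -3.40611557e-04],
       [ 3.25715693e-01, -9.45466354e-01,  1.63147504e-03],
       [ 2.09360076e-04, -1.65344955e-03, -9.99998611e-01]]), 'wrist_force': array([ 0.3502202 , -0.37327805, -0.41770722]), 'ft_torque': array([-0.01504629,  0.03648763,  0.0199761 ]), 'grasp_force': 0.0, 'gripper_width': 0.0855739432326921} -0.0187
```

View pics/side0.png

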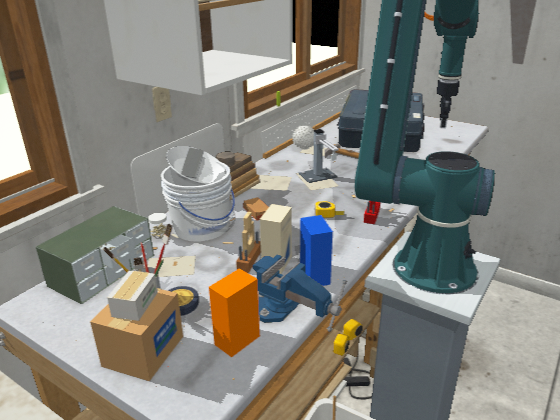

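View pics/top0.png

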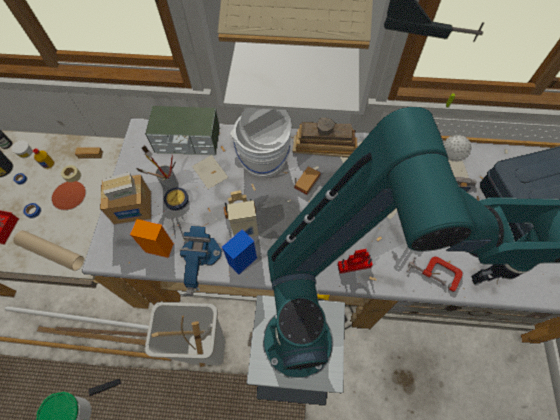

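The side view shows the cream carton at about (275,232) with the block behind it at (247,240), and a stand-like object at about (317,160). The top view shows the carton at (240,213), the cork at (307,180) and the tin at (176,198). I'll enlarge.

```bash
python3 - <<'E'
import cv2,numpy as np
s=cv2.imread("pics/side0.png");t=cv2.imread("pics/top0.png")
r=lambda a,f:cv2.resize(a,None,fx=f,fy=f,interpolation=cv2.INTER_CUBIC)
a=r(s[120:280,225:350],3.75) # 469x600
b=r(t[185:270,190:265],3.75); c=r(t[125:200,425:500],3.75)
im=np.zeros((600,790,3),np.uint8); im[:a.shape[0],:a.shape[1]]=a[:600]
im[:b.shape[0],480:480+b.shape[1]]=b; im[320:320+c.shape[0],480:480+c.shape[1]]=c[:280]
cv2.imwrite("pics/z1.png",im)
E
```

```text
(no output)
```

View pics/z1.png

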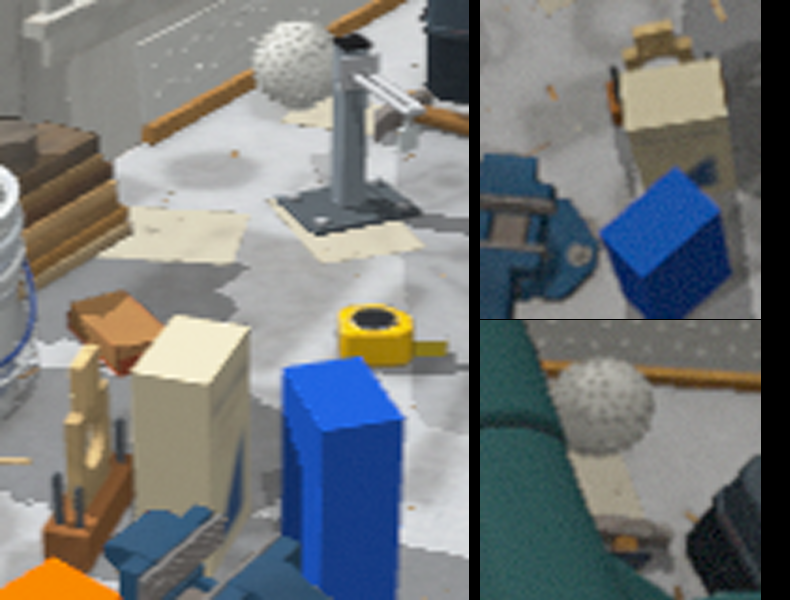

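Zoom: the carton's top corners are clear in both views. The block's tab (side about (247,213)) stands behind it, and the stand's base is at side about (316,177), with the peg running right towards the robot. Next, the carton fit and rough positions.

```bash
cat > h.py <<'E'
import numpy as np
from rig import ctrl,capture,camera_model,order
from scipy.optimize import least_squares
M={n:camera_model(n) for n in("side","top")}
def proj(n,X):
    m=M[n]; c=np.atleast_2d(X)@m["R"].T+m["t"]; return np.c_[m["fx"]*c[:,0]/c[:,2]+m["cx"],m["fy"]*c[:,1]/c[:,2]+m["cy"]]
def ray(n,u,v,z):
    m=M[n]; d=m["R"].T@[(u-m["cx"])/m["fx"],(v-m["cy"])/m["fy"],1]; o=-m["R"].T@m["t"]; return o+d*(z-o[2])/d[2]
def place(p,L): 
    c,s=np.cos(p[2]),np.sin(p[2]); L=np.atleast_2d(L); return np.c_[p[0]+c*L[:,0]-s*L[:,1],p[1]+s*L[:,0]+c*L[:,1],L[:,2]]
def fit(obs,p0):
    "obs: list of (cam, local xyz, u, v)"
    f=lambda p:np.concatenate([(proj(n,place(p,l))[0]-[u,v]) for n,l,u,v in obs])
    r=least_squares(f,p0,loss="soft_l1"); return r.x,np.round(r.fun.reshape(-1,2),1)
zs=lambda x,y:(x/3.75+225,y/3.75+120)
def go(target,yaw=None):
    "numbers for a shift (and turn about tool z) to a world TCP target"
    s=ctrl.sense(); R=s["tool_rot"]; d=R.T@(np.array(target)-s["eef_pos"])/.2
    return np.round(d,3)
E
python3 - <<'E'
from h import *
zt=lambda x,y:((x-480)/3.75+190,y/3.75+185)
obs=[]
a,b,h=.031,.0475,.175
# side: left-bottom(260.5,219) is nearest camera: +y,?; 
for p in [(133,372),(178,316),(250,327),(206,384)]: print("side",ray("side",*zs(*p),h))
for p in [(622,63),(721,58),(727,118),(628,132)]: print("top",ray("top",*zt(*p),h))
S={(1,1):(133,372),(1,-1):(178,316),(-1,-1):(250,327),(-1,1):(206,384)}
T={(1,1):(622,63),(1,-1):(721,58),(-1,-1):(727,118),(-1,1):(628,132)}
obs=[("side",(i*a,j*b,h),*zs(*q)) for (i,j),q in S.items()]+[("top",(i*a,j*b,h),*zt(*q)) for (i,j),q in T.items()]
print(fit(obs,[.6,.2,0]))
print("tabtop",ray("top",*zt(657,30),.16), ray("side",*zs(84,350),.16))
for p in [(268,200),(318,235),(420,215),(370,185)]: print("base",ray("side",*zs(*p),.01))
print("posttop",ray("side",*zs(355,42),.196),"tip",ray("side",*zs(420,105),.165))
for n,u,v,z in [("top",307,180,.03),("side",325,206,.03),("top",176,195,.02),("side",184,297,.02),("side",316,250,.17),("top",240,250,.17)]: print(n,u,v,ray(n,u,v,z))
E
```

```text
side [0.41643827 0.2881343  0.175     ]
side [0.4386385  0.19779455 0.175     ]
side [0.38151531 0.18256758 0.175     ]
side [0.36111527 0.27348904 0.175     ]
top [0.43082339 0.2839882  0.175     ]
top [0.44399225 0.1898509  0.175     ]
top [0.38078945 0.17675424 0.175     ]
top [0.35865628 0.26765905 0.175     ]
(array([0.40211596, 0.23097278, 0.2219652 ]), array([[-0.7, -1.1],
       [ 0.1, -1.2],
       [ 0.7, -0.7],
       [ 0.5, -0.5],
       [-0.4,  2.2],
       [-0.5,  0.3],
       [-0.2, -0.4],
       [-0.7, -0.8]]))
tabtop [0.47775449 0.25810635 0.16      ] [0.48427204 0.26001556 0.16      ]
base [ 0.68888173 -0.32961855  0.01      ]
base [ 0.5970547  -0.28302131  0.01      ]
base [ 0.53032585 -0.3845494   0.01      ]
base [ 0.61459821 -0.42444305  0.01      ]
posttop [ 0.60663934 -0.36801729  0.196     ] tip [ 0.50158542 -0.31751676  0.165     ]
top 307 180 [0.63296815 0.00362037 0.03      ]
side 325 206 [ 0.43305864 -0.11310627  0.03      ]
top 176 195 [0.52476042 0.53117594 0.02      ]
side 184 297 [0.505677   0.52087916 0.02      ]
side 316 250 [0.21261151 0.33155326 0.17      ]
top 240 250 [0.25269968 0.21664521 0.17      ]
```

```bash
cat >> h.py <<'E'
from scipy.spatial.transform import Rotation as Ro
def calls(wps,p=None,R=None):
    "wps: (x,y,z,angle of tool y in world or None); prints one jog per waypoint, tool kept pointing down"
    s=ctrl.sense(); p=s["eef_pos"] if p is None else p; R=s["tool_rot"] if R is None else R
    for x,y,z,a in wps:
        d=R.T@(np.array([x,y,z])-p)/.2
        if a is None: a=np.arctan2(R[1,1],R[0,1])
        Y=np.array([np.cos(a),np.sin(a),0]); Z=np.array([0,0,-1.]); T=np.c_[np.cross(Y,Z),Y,Z]
        w=Ro.from_matrix(R.T@T).as_rotvec()/(np.pi/4)
        d,w=np.round(d,3),np.round(w,3)
        print(d,w,"rows %.1f"%max(np.linalg.norm(d)*.2/.05,np.linalg.norm(w)*45/8.59))
        p=p+R@d*.2; R=R@Ro.from_rotvec(w*np.pi/4).as_matrix()
E
python3 - <<'E'
from h import *
print(ray("top",242.8,230.3,.175))
y=.222
calls([(.29,-.41,.33,-.75),(.40,-.25,.34,-.3),(.47,-.08,.34,.1),(.46,.10,.34,.222),(.402,.231,.26,y),(.402,.231,.127,y)])
E
```

```text
[0.32401415 0.21586552 0.175     ]
[ 0.703 -0.587 -0.661] [-0.002 -0.001 -0.623] rows 4.5
[ 0.96  -0.143 -0.05 ] [-0.     0.    -0.573] rows 3.9
[ 0.916  0.084 -0.   ] [-0.     0.    -0.509] rows 3.7
[ 0.9    0.04  -0.001] [-0.     0.    -0.155] rows 3.6
[ 0.703 -0.139  0.4  ] [-0.  0. -0.] rows 3.3
[0.    0.    0.665] [-0.  0. -0.] rows 2.7
```

>>> {"op": "jog_arm", "data": {
  "plan": [
    [0.7,-0.585,-0.66,0,0,-0.62,-0.75],
    [0.7,-0.585,-0.66,0,0,-0.62,-0.75],
    [0.7,-0.585,-0.66,0,0,-0.62,-0.75],
    [0.7,-0.585,-0.66,0,0,-0.62,-0.75],
    [0.7,-0.585,-0.66,0,0,-0.62,-0.75]
  ],
  "newtons": 30
}}

```text
t: 0.6
eef_pos: [0.2912, -0.4089, 0.3327]
tool_rot: [[0.681, 0.732, 0.002], [0.732, -0.681, -0.001], [0.0, 0.002, -1.0]]
wrist_force: [-0.2, -0.4, 0.6]
gripper_width: 0.0748
grasp_force: 0.0
```

>>> {"op": "jog_arm", "data": {
  "plan": [
    [0.96,-0.143,-0.05,0,0,-0.57,-0.75],
    [0.96,-0.143,-0.05,0,0,-0.57,-0.75],
    [0.96,-0.143,-0.05,0,0,-0.57,-0.75],
    [0.96,-0.143,-0.05,0,0,-0.57,-0.75]
  ]
}}

```text
t: 1.0
eef_pos: [0.4006, -0.249, 0.3402]
tool_rot: [[0.296, 0.955, -0.0], [0.955, -0.296, 0.001], [0.001, -0.0, -1.0]]
wrist_force: [0.5, -1.1, 0.0]
gripper_width: 0.075
grasp_force: 0.0
```

>>> {"op": "jog_arm", "data": {
  "plan": [
    [0.915,0.085,0,0,0,-0.51,-0.75],
    [0.915,0.085,0,0,0,-0.51,-0.75],
    [0.915,0.085,0,0,0,-0.51,-0.75],
    [0.915,0.085,0,0,0,-0.51,-0.75]
  ]
}}

```text
t: 1.4
eef_pos: [0.4713, -0.0787, 0.3401]
tool_rot: [[-0.101, 0.995, -0.0], [0.995, 0.101, 0.001], [0.001, -0.0, -1.0]]
wrist_force: [-0.2, -0.0, -0.1]
gripper_width: 0.0748
grasp_force: 0.0
```

>>> {"op": "jog_arm", "data": {
  "plan": [
    [0.9,0.04,0,0,0,-0.16,-0.75],
    [0.9,0.04,0,0,0,-0.16,-0.75],
    [0.9,0.04,0,0,0,-0.16,-0.75],
    [0.9,0.04,0,0,0,-0.16,-0.75],
    [0.9,0.04,0,0,0,-0.16,-0.75]
  ]
}}

```text
t: 1.9
eef_pos: [0.4608, 0.1016, 0.34]
tool_rot: [[-0.225, 0.974, -0.001], [0.974, 0.225, 0.002], [0.002, -0.0, -1.0]]
wrist_force: [0.7, -1.5, 0.1]
gripper_width: 0.0748
grasp_force: 0.0
```

```bash
python3 - <<'E'
from h import *
import cv2
t=capture("top");cv2.imwrite("pics/t1.png",t)
s=ctrl.sense();print(s["eef_pos"],s["tool_rot"][:,1],s["joint_positions"],s["gripper_width"],s["t"])
calls([(.402,.231,.26,.222),(.402,.231,.127,.222)])
r=lambda a,f:cv2.resize(a,None,fx=f,fy=f,interpolation=cv2.INTER_CUBIC)
cv2.imwrite("pics/z2.png",r(t[120:270,340:520],4.4)[:600])
E
```

```text
[0.46108717 0.09961496 0.33997208] [ 9.74660040e-01  2.23689771e-01 -8.32652846e-04] [ 6.61678030e-02  6.32453738e-02  1.55048311e+00  2.49415102e-05
  1.52871152e+00 -1.59431806e-01] 0.07477638641606968 1.95
[ 0.706 -0.141  0.4  ] [-0.001 -0.     0.005] rows 3.3
[0.    0.    0.665] [-0. -0. -0.] rows 2.7
```

View pics/z2.png

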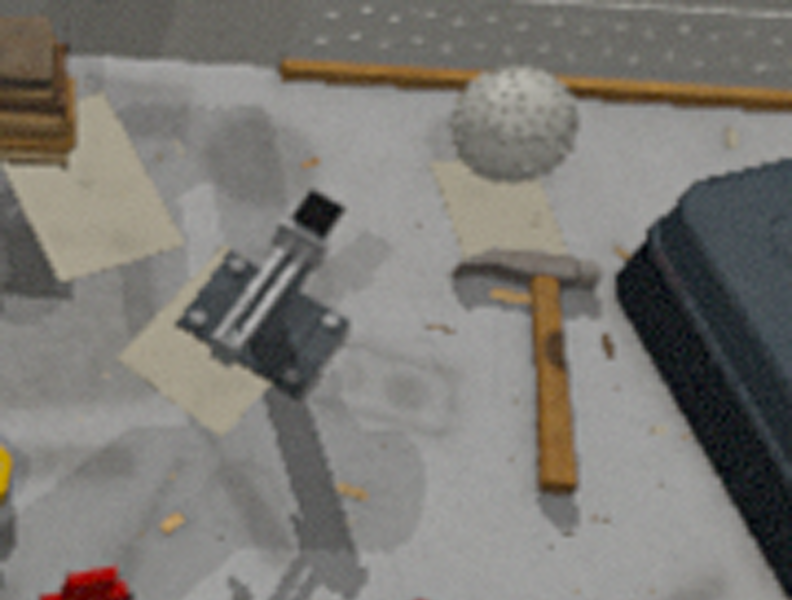

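The stand is clear in the top view: base corners zoom (178,322), (298,398), (348,320), (235,250), post top around (319,214), rod tips (220,342) and (240,350). Fitting its pose.

>>> {"op": "jog_arm", "data": {
  "plan": [
    [0.706,-0.14,0.4,0,0,0,-0.75],
    [0.706,-0.14,0.4,0,0,0,-0.75],
    [0.706,-0.14,0.4,0,0,0,-0.75],
    [0.706,-0.14,0.4,0,0,0,-0.75],
    [0.706,-0.14,0.4,0,0,0,-0.75]
  ]
}}

```text
t: 2.45
eef_pos: [0.4021, 0.2295, 0.2591]
tool_rot: [[-0.222, 0.975, -0.003], [0.975, 0.222, -0.001], [-0.001, -0.003, -1.0]]
wrist_force: [-0.3, 0.1, 0.5]
gripper_width: 0.0745
grasp_force: 0.0
```

```bash
python3 - <<'E'
from h import *
import cv2
zt=lambda x,y:(x/4.4+340,y/4.4+120)
B={(-1,1):(178,322),(-1,-1):(298,398),(1,-1):(348,320),(1,1):(235,250)}
P={(1,1):(318,190),(1,-1):(345,210),(-1,-1):(325,237),(-1,1):(292,222)}
o=[("top",(.05*i,.065*j,.01),*zt(*q)) for (i,j),q in B.items()]
o+=[("top",(.015*i,.015*j,.196),*zt(*q)) for (i,j),q in P.items()]
o+=[("top",(-.142,.009,.165),*zt(219,341)),("top",(-.142,-.009,.165),*zt(239,350))]
o+=[("side",(.05*i,.065*j,.01),*zs(*q)) for (i,j),q in {(1,1):(268,200),(-1,1):(318,235),(-1,-1):(420,215)}.items()]
o+=[("side",(-.142,0,.165),*zs(415,111))]
p,r=fit(o,[.62,-.37,-.45]);print(p,r.tolist())
img=cv2.imread("pics/t1.png")
s=ctrl.sense();print(s["eef_pos"],s["t"])
E
```

```text
[ 0.61449531 -0.3783873  -0.56674949] [[-0.6, -0.2], [0.2, -0.3], [1.0, 0.0], [-1.1, -0.5], [-1.2, 0.2], [-0.1, -0.3], [0.5, -0.9], [0.7, -1.6], [-0.9, 0.4], [-1.1, 1.0], [2.1, -1.9], [-0.4, -1.8], [1.0, -2.3], [1.0, 0.1]]
[0.4020583  0.22951468 0.25906211] 2.45
```

>>> {"op": "jog_arm", "data": {
  "plan": [
    [0,0,0.25,0,0,0,-0.75],
    [0,0,0.5,0,0,0,-0.75],
    [0,0,0.65,0,0,0,-0.75],
    [0,0,0.65,0,0,0,0],
    [0,0,0.65,0,0,0,0],
    [0,0,0.65,0,0,0,0],
    [0,0,0.65,0,0,0,0]
  ],
  "newtons": 30
}}

```text
t: 3.15
eef_pos: [0.4052, 0.23, 0.1322]
tool_rot: [[-0.22, 0.976, 0.003], [0.976, 0.22, 0.001], [0.0, 0.004, -1.0]]
wrist_force: [0.3, -0.1, -2.9]
gripper_width: 0.061
grasp_force: 37.5
```

>>> {"op": "jog_arm", "data": {
  "plan": [
    [0,0,-0.1,0,0,0,0],
    [0,0,-0.2,0,0,0,0],
    [0,0,-0.4,0,0,0,0],
    [0,0,-0.6,0,0,0,0],
    [0,0,-0.8,0,0,0,0],
    [0,0,-1,0,0,0,0],
    [0,0,-1,0,0,0,0]
  ]
}}

```text
t: 3.85
eef_pos: [0.4069, 0.2312, 0.3377]
tool_rot: [[-0.22, 0.975, 0.013], [0.975, 0.22, 0.005], [0.002, 0.014, -1.0]]
wrist_force: [0.8, 1.3, -2.5]
gripper_width: 0.061
grasp_force: 37.5
```

```bash
python3 - <<'E'
from h import *
import cv2
a=capture("side");b=capture("top")
cv2.imwrite("pics/s3.png",a);cv2.imwrite("pics/t3.png",b)
r=lambda a,f:cv2.resize(a,None,fx=f,fy=f,interpolation=cv2.INTER_CUBIC)
im=np.zeros((600,800,3),np.uint8); x=r(a[120:280,220:330],3.75); y=r(b[140:300,205:290],3.75)
im[:x.shape[0],:x.shape[1]]=x; im[:y.shape[0],430:430+y.shape[1]]=y
cv2.imwrite("pics/z3.png",im)
calls([(.45,.05,.327,.0),(.45,.05,.128,.0)])
E
```

```text
[-0.928  0.027  0.025] [ 0.005 -0.001  0.283] rows 3.7
[-0.001  0.     0.995] [-0. -0. -0.] rows 4.0
```

View pics/z3.png

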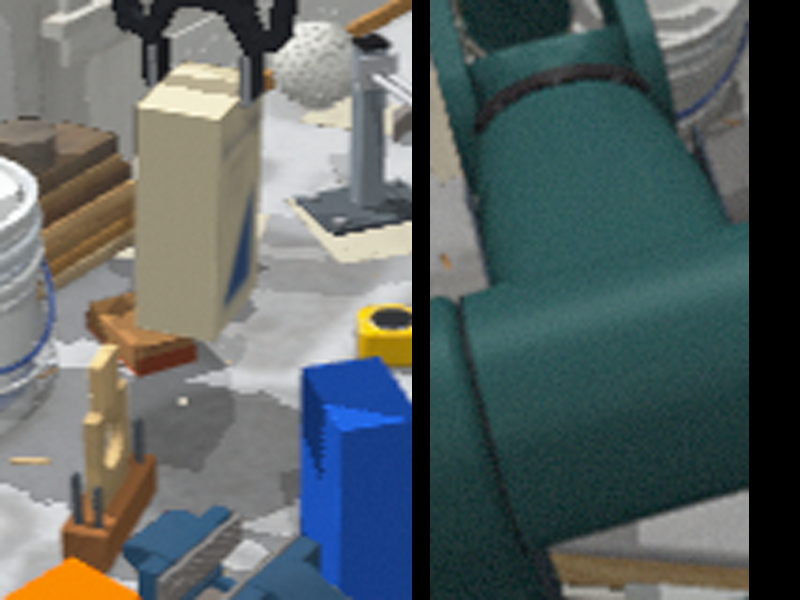

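The carton is held aloft; the block is now fully visible in the side view at zoom about (105,450). Setting the carton down at (.45,.05).

>>> {"op": "jog_arm", "data": {
  "plan": [
    [-0.2,0.005,0,0,0,0.07,0],
    [-0.4,0.01,0,0,0,0.14,0],
    [-0.6,0.02,0,0,0,0.21,0],
    [-0.8,0.03,0,0,0,0.28,0],
    [-0.93,0.03,0,0,0,0.28,0],
    [-0.93,0.03,0.25,0,0,0.28,0],
    [-0.93,0.03,0.5,0,0,0.28,0],
    [-0.93,0.03,0.75,0,0,0.28,0],
    [-0.93,0.03,0.9,0,0,0.28,0],
    [-0.93,0.03,0.96,0,0,0.28,0]
  ]
}}

```text
t: 4.95
eef_pos: [0.445, 0.0497, 0.1336]
tool_rot: [[-0.002, 1.0, -0.01], [1.0, 0.002, 0.0], [0.0, -0.01, -1.0]]
wrist_force: [-0.8, -0.2, -2.7]
gripper_width: 0.0609
grasp_force: 35.7
```

```bash
python3 - <<'E'
from h import *
s=ctrl.sense();print(s["eef_pos"],s["wrist_force"],s["tool_rot"][:,2])
calls([(.45,.05,.132,0)])
# block fit from s3, zoom (220,120)*3.75
z=lambda x,y:(x/3.75+220,y/3.75+120)
# side: tab top corners & base corners
print([ray("side",*z(*q),.16) for q in [(92,355),(118,350)]])
obs=[("side",(-.006,.02,.16),*z(105,357)),("side",(.006,.02,.16),*z(92,354)),("side",(-.006,-.02,.16),*z(118,349)),("side",(-.02,.062,.036),*z(103,536)),("side",(.02,.062,.036),*z(65,524)),("side",(-.02,-.062,.036),*z(157,462)),("side",(-.02,.062,0),*z(102,573))]
print(fit(obs,[.48,.26,.22]))
E
```

```text
[0.44504404 0.04970004 0.13364542] [-0.78345032 -0.15871381 -2.66392468] [-9.63201519e-03  4.60636484e-04 -9.99953505e-01]
[0.001 0.025 0.008] [-0.012 -0.001  0.002] rows 0.1
[array([0.48643705, 0.27080046, 0.16      ]), array([0.47433701, 0.25362652, 0.16      ])]
(array([0.48081699, 0.26319742, 0.26915781]), array([[-1. ,  2.5],
       [-1.4,  2.7],
       [ 0.7, -1.9],
       [ 0.5, -0.4],
       [-2.1,  0.4],
       [ 1. , -2.6],
       [ 1.3, -0.1]]))
```

>>> {"op": "jog_arm", "data": {
  "plan": [
    [0,0.025,0.01,0,0,0,0],
    [0,0.025,0.01,0,0,0,-0.75],
    [0,0.025,0.01,0,0,0,-0.75],
    [0,0.025,0.01,0,0,0,-0.75],
    [0,0.025,0.01,0,0,0,-0.75],
    [0,0.025,-0.15,0,0,0,-0.75],
    [0,0.025,-0.4,0,0,0,-0.75],
    [0,0.025,-0.65,0,0,0,-0.75],
    [0,0.025,-0.9,0,0,0,-0.75],
    [0,0.025,-1,0,0,0,-0.75]
  ]
}}

```text
t: 5.95
eef_pos: [0.4574, 0.0496, 0.3443]
tool_rot: [[-0.002, 1.0, 0.009], [1.0, 0.002, -0.0], [-0.0, 0.009, -1.0]]
wrist_force: [1.1, 0.3, -0.1]
gripper_width: 0.0751
grasp_force: 0.0
```

```bash
python3 - <<'E'
from h import *
import cv2
a=capture("side");b=capture("top")
cv2.imwrite("pics/s4.png",a);cv2.imwrite("pics/t4.png",b)
r=lambda a,f:cv2.resize(a,None,fx=f,fy=f,interpolation=cv2.INTER_CUBIC)
im=np.zeros((600,800,3),np.uint8); x=r(a[175:280,225:325],4); y=r(b[170:270,195:290],4); x=x[:600,:400]
im[:x.shape[0],:x.shape[1]]=x; im[:y.shape[0],410:410+y.shape[1]]=y
cv2.imwrite("pics/z4.png",im)
E
```

```text
(no output)
```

View pics/z4.png

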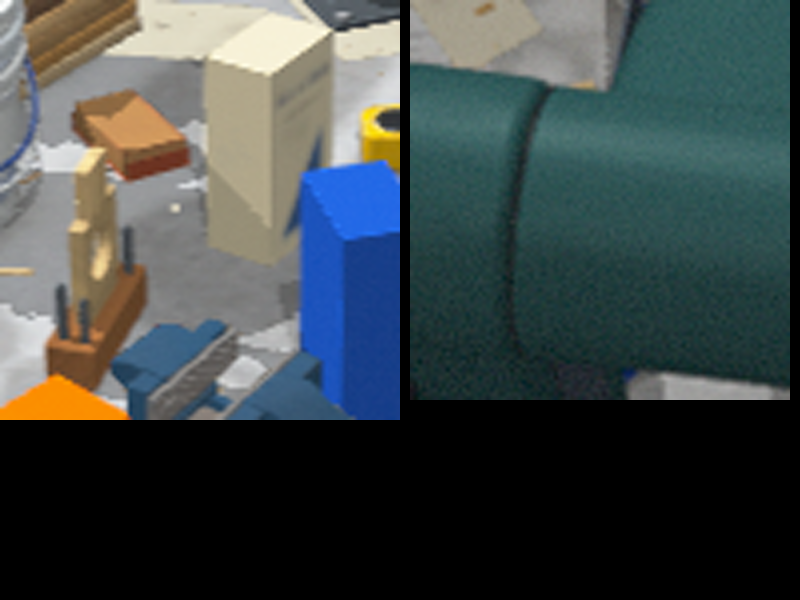

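The carton stands at its temporary place (zoom (270,140)). The arm hides the block from above, so I'll swing aside for one clean top picture.

>>> {"op": "jog_arm", "data": {
  "plan": [
    [-1,0,0,0,0,-0.5,-1],
    [-1,0,0,0,0,-0.5,-1],
    [-1,0,0,0,0,-0.5,-1],
    [-1,0,0,0,0,-0.5,-1],
    [-1,0,0,0,0,-0.5,-1]
  ]
}}

```text
t: 6.55
eef_pos: [0.4545, -0.1538, 0.337]
tool_rot: [[-0.383, 0.924, -0.002], [0.924, 0.383, -0.001], [-0.0, -0.002, -1.0]]
wrist_force: [0.5, 0.6, 0.7]
gripper_width: 0.0853
grasp_force: 0.0
```

```bash
python3 - <<'E'
from h import *
import cv2
a=cv2.imread("pics/s4.png");b=capture("top")
cv2.imwrite("pics/t5.png",b)
r=lambda a,f:cv2.resize(a,None,fx=f,fy=f,interpolation=cv2.INTER_CUBIC)
im=np.zeros((600,800,3),np.uint8); x=r(a[205:280,230:275],8); y=r(b[175:250,200:250],8)
im[:x.shape[0],:x.shape[1]]=x; im[:y.shape[0],380:380+y.shape[1]]=y
cv2.imwrite("pics/z5.png",im)
E
```

```text
(no output)
```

View pics/z5.png

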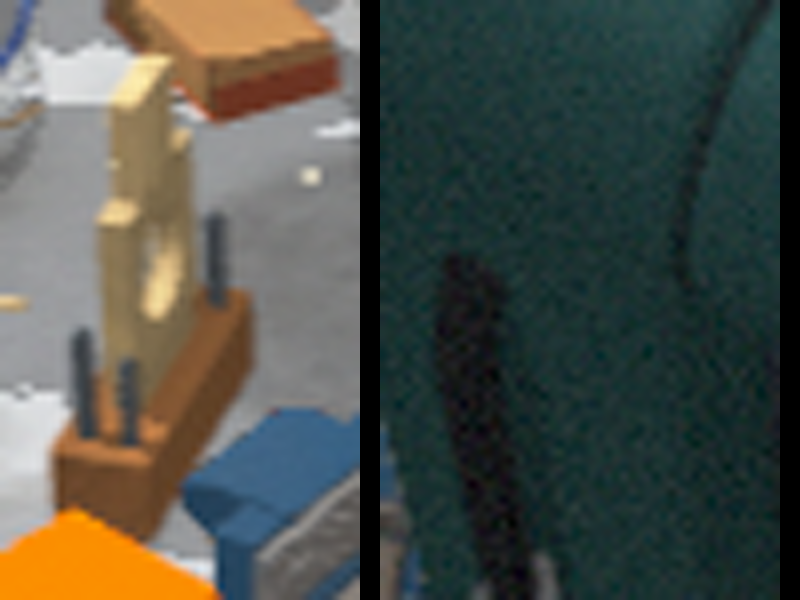

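The elbow still hides the top view, but the sharp side view gives clear corners: tab top (112,104), (135,107), (172,62), (147,57) and base (55,452), (155,458), (252,300). I'll combine these with the first top picture.

```bash
python3 - <<'E'
from h import *
z=lambda x,y:(x/8+230-.44,y/8+205-.44)
t=lambda x,y:((x-480)/3.75+190-.37,y/3.75+185-.37)
S={(1,1):(112,104),(-1,1):(135,107),(-1,-1):(172,62),(1,-1):(147,57)}
B={(1,1):(55,452),(-1,1):(155,458),(-1,-1):(252,300)}
T={(1,1):(640,24),(1,-1):(676,22),(-1,-1):(673,37),(-1,1):(640,40)}
o=[("side",(.006*i,.02*j,.16),*z(*q)) for (i,j),q in S.items()]+[("side",(.02*i,.062*j,.036),*z(*q)) for (i,j),q in B.items()]
print(fit(o,[.48,.26,.22]))
o+=[("top",(.006*i,.02*j,.16),*t(*q)) for (i,j),q in T.items()]
p,r=fit(o,[.48,.26,.22]);print(p,r)
a=p[2]+np.pi/2
calls([(.455,.02,.36,1.0),(.46,.14,.36,1.5),(p[0],p[1],.25,a),(p[0],p[1],.122,a)])
E
```

```text
(array([0.47970158, 0.26657533, 0.33682589]), array([[-0.5,  0.2],
       [ 0.7,  0.3],
       [ 0.3, -0.7],
       [-0.5, -0.5],
       [-0.5,  0.2],
       [ 0.1,  1.3],
       [ 0.3, -1.3]]))
[0.4804364  0.26396097 0.32342559] [[-0.2 -0.3]
 [ 0.9 -0.1]
 [ 0.7 -1.1]
 [-0.  -0.9]
 [-0.3 -0.4]
 [ 0.2  0.8]
 [ 0.8 -1.6]
 [-2.2  1. ]
 [-1.2 -0.7]
 [ 0.3 -2. ]
 [-1.6 -0.5]]
[ 0.81   0.335 -0.117] [-0.004  0.    -0.775] rows 4.1
[ 0.303  0.518 -0.   ] [ 0.     0.    -0.637] rows 3.3
[-0.058  0.626  0.55 ] [-0.     0.    -0.502] rows 3.3
[ 0.   -0.    0.64] [-0.  0.  0.] rows 2.6
```

>>> {"op": "jog_arm", "data": {
  "plan": [
    [0.81,0.335,-0.12,0,0,-0.775,-0.6],
    [0.81,0.335,-0.12,0,0,-0.775,-0.6],
    [0.81,0.335,-0.12,0,0,-0.775,-0.6],
    [0.81,0.335,-0.12,0,0,-0.775,-0.6],
    [0.81,0.335,-0.12,0,0,-0.775,-0.6]
  ]
}}

```text
t: 7.1
eef_pos: [0.4541, 0.0284, 0.3619]
tool_rot: [[-0.847, 0.531, -0.001], [0.531, 0.847, 0.002], [0.001, 0.001, -1.0]]
wrist_force: [1.1, -0.4, 0.4]
gripper_width: 0.0683
grasp_force: 0.0
```

>>> {"op": "jog_arm", "data": {
  "plan": [
    [0.3,0.52,0,0,0,-0.635,-0.6],
    [0.3,0.52,0,0,0,-0.635,-0.6],
    [0.3,0.52,0,0,0,-0.635,-0.6],
    [0.3,0.52,0,0,0,-0.635,-0.6]
  ]
}}

```text
t: 7.5
eef_pos: [0.4597, 0.147, 0.361]
tool_rot: [[-0.998, 0.062, -0.002], [0.062, 0.998, 0.001], [0.002, 0.0, -1.0]]
wrist_force: [1.2, -0.9, -0.3]
gripper_width: 0.0682
grasp_force: 0.0
```

>>> {"op": "jog_arm", "data": {
  "plan": [
    [-0.06,0.625,0.2,0,0,-0.5,-0.6],
    [-0.06,0.625,0.3,0,0,-0.5,-0.6],
    [-0.06,0.625,0.4,0,0,-0.5,-0.6],
    [-0.06,0.625,0.4,0,0,-0.5,-0.6],
    [-0.06,0.625,0.4,0,0,-0.5,-0.6]
  ]
}}

```text
t: 8.0
eef_pos: [0.4797, 0.2682, 0.2802]
tool_rot: [[-0.948, -0.317, -0.004], [-0.317, 0.948, -0.002], [0.005, -0.001, -1.0]]
wrist_force: [0.5, -0.3, 0.4]
gripper_width: 0.0682
grasp_force: 0.0
```

```bash
python3 - <<'E'
from h import *
import cv2
s=ctrl.sense();print(s["eef_pos"],s["joint_positions"],s["t"])
a=capture("side");b=capture("top")
r=lambda a,f:cv2.resize(a,None,fx=f,fy=f,interpolation=cv2.INTER_CUBIC)
cv2.imwrite("pics/t6.png",b)
im=np.zeros((600,800,3),np.uint8); x=r(a[150:270,215:315],4); y=r(b[120:270,190:290],4)
im[:x.shape[0],:x.shape[1]]=x; im[:y.shape[0],400:400+y.shape[1]]=y
cv2.imwrite("pics/z6.png",im)
calls([(.4803,.2645,.121,.325+np.pi/2)])
E
```

```text
[0.47965509 0.26817991 0.28022215] [ 3.84520093e-01  2.23537405e-01  1.49905896e+00 -5.69298049e-04
  1.42364991e+00 -1.50927025e+00] 8.0
[ 0.01  -0.014  0.809] [-0.001  0.001 -0.004] rows 3.2
```

View pics/z6.png

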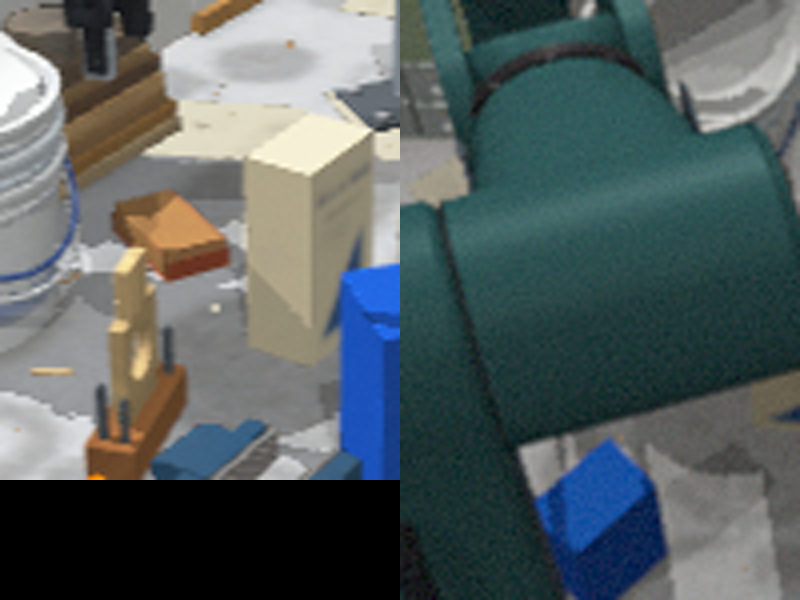

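>>> {"op": "jog_arm", "data": {
  "plan": [
    [0.01,-0.014,0.22,0,0,0,-0.6],
    [0.01,-0.014,0.42,0,0,0,-0.6],
    [0.01,-0.014,0.6,0,0,0,-0.6],
    [0.01,-0.014,0.72,0,0,0,-0.6],
    [0.01,-0.014,0.795,0,0,0,-0.6],
    [0.01,-0.014,0.795,0,0,0,-0.6]
  ],
  "newtons": 40
}}

```text
t: 8.7
eef_pos: [0.4795, 0.2638, 0.1227]
tool_rot: [[-0.949, -0.316, -0.002], [-0.316, 0.949, -0.001], [0.002, -0.0, -1.0]]
wrist_force: [-0.8, 0.3, 1.3]
gripper_width: 0.0682
grasp_force: 0.0
```

>>> {"op": "jog_arm", "data": {
  "plan": [
    [0,0,0,0,0,0,0.5],
    [0,0,0,0,0,0,0.5],
    [0,0,0,0,0,0,0.5],
    [0,0,0,0,0,0,0.5],
    [0,0,0,0,0,0,0.5]
  ]
}}

```text
t: 9.2
eef_pos: [0.4829, 0.2664, 0.1271]
tool_rot: [[-0.948, -0.318, 0.007], [-0.318, 0.948, 0.002], [-0.007, 0.0, -1.0]]
wrist_force: [-0.9, -1.1, 13.1]
gripper_width: 0.0211
grasp_force: 6.9
```

Width 21 mm is less than the tab's 40, so the tab was missed. Looking.

```bash
python3 - <<'E'
from h import *
import cv2
a=capture("side");cv2.imwrite("pics/s7.png",a)
r=lambda a,f:cv2.resize(a,None,fx=f,fy=f,interpolation=cv2.INTER_CUBIC)
cv2.imwrite("pics/z7.png",r(a[180:280,220:320],6))
s=ctrl.sense();print(s["eef_pos"],s["gripper_width"],s["grasp_force"])
print((proj("side",s["eef_pos"])-[220,180])*6)
E
```

```text
[0.48290873 0.26642254 0.12710629] 0.021419132549109855 6.935184672474861
[[161.56669859 265.1771828 ]]
```

View pics/z7.png

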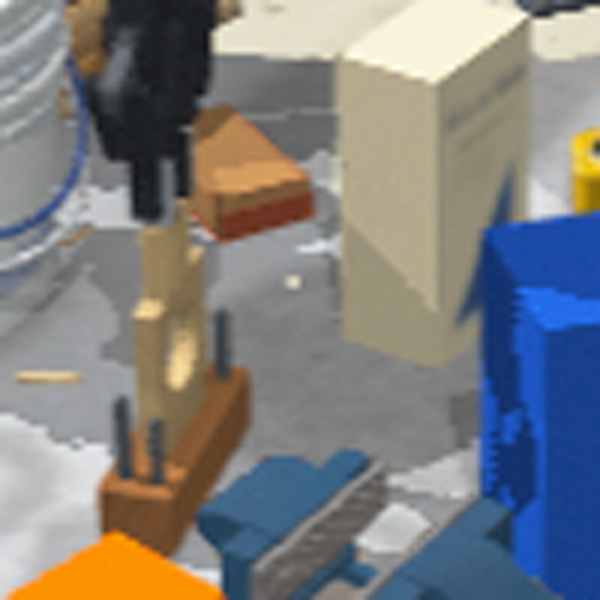

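```bash
python3 - <<'E'
from h import *
import cv2
def zof(n,x,y,v): 
    zz=np.linspace(0,.5,501); return zz[np.argmin(abs(proj(n,np.c_[zz*0+x,zz*0+y,zz])[:,1]-v))]
print("carton: tip z",zof("side",.372,.223,146.7),proj("side",[.372,.223,.338]))
for s in(-1,1):
  q=np.array([.4797-.318*.038*s,.268+.948*.038*s,.28]); print("open",s,proj("side",q),zof("side",q[0],q[1],169.5))
for s in(-1,1):
  q=np.array([.483-.318*.015*s,.2664+.948*.015*s,.127]); print("now",s,proj("side",q),zof("side",q[0],q[1],180+222/6))
a=cv2.imread("pics/s4.png");b=cv2.imread("pics/s7.png")
for n,i in(("before",a),("now",b)):
  print(n)
  for v in range(206,226): print(v,' '.join("%3d"%x for x in i[v,240:256].mean(1)), '|',' '.join("%3d"%(int(x[2])-int(x[0])) for x in i[v,240:256]))
s=ctrl.sense(); print(s["wrist_force"],s["ft_torque"])
E
```

```text
carton: tip z 0.377 [[286.36753956 160.53993438]]
open -1 [[249.46155542 171.59638466]] 0.28600000000000003
open 1 [[240.4967311  182.86150718]] 0.319
now -1 [[248.55586501 221.71700522]] 0.14300000000000002
now 1 [[245.23340673 226.75873386]] 0.159
before
206 154 153 132  81  72  75  93 115 127 152 151 150 150 149 150 149 |  -3  -4   2  34  52  54  68  84  94 110 112 110 110 112 112 113
207 152 153 137  93  73  74  74  94 114 122 144 152 149 151 150 149 |  -5  -4   5  38  61  55  55  68  81  89 107 113 113 111 114 111
208 152 153 151 138 100  74  73  91 113 113 121 144 151 150 149 150 |  -3  -4  -3  10  44  65  52  67  84  81  93 110 114 112 113 114
209 153 152 151 151 136  94  69  74  90 114 114 124 143 154 150 150 |  -5  -5  -5  -4   9  43  55  53  68  83  85  95 110 113 113 115
210 154 182 196 151 149 134  96  76  90 112 114 115 123 142 153 152 |  -4  -6  -5  -3  -3   8  45  62  66  83  84  85  95 112 118 115
211 220 220 219 218 218 197 137 111 122 127 111 112 113 123 143 156 |  -5  -3  -3  -3  -4  -5  10  56  87  85  83  84  84  93 114 120
212 221 220 220 220 219 218 218 211 205
[... 3896 characters left out ...]
08 130 165 160 123 123 |  -1  -1  -2  20  60  59  60  58  56  55  53  55  64  47  -3  -1
222 128 128 127 127 125 123 122 120 118 114 109 140 165 139 121 125 |  -2  -2   0  22  62  59  58  57  53  55  52  68  81  52   5  -2
223 126 128 126 127 126 121 124 123 116 114 108 127 134 110 123 125 |  -3  -2  -1  22  59  61  60  58  54  55  53  61  65  33   5  -3
224 126 124 126 128 125 123 123 122 118 113 110 109 106 110 122 127 |  -1  -1  -2  21  59  61  60  57  55  55  53  53  51  32   5  -4
225 126 125 126 125 125 122 124 122 116 114 108 105 100 106 117 126 |  -1  -2   0  22  60  59  59  58  55  54  53  52  48  38  13  -3
[-1.7814043  -0.26176976 13.40349339] [-0.19721882  0.21199199  0.08456905]
```

The fingertips really sit about 32 mm above the reported TCP (the side view gives +32 now, +39 when open, and the 13 N push matches contact with the tab's top at z = 0.160). The fingers closed on top of the tab, and the block hasn't moved. I'll open, go lower and grasp again.

>>> {"op": "jog_arm", "data": {
  "plan": [
    [0,0,-0.12,0,0,0,0.4],
    [0,0,-0.12,0,0,0,-0.6],
    [0,0,-0.12,0,0,0,-0.6],
    [0,0,-0.12,0,0,0,-0.6],
    [0,0,-0.12,0,0,0,-0.6],
    [0,0,0,0,0,0,-0.6],
    [0,0,0.1,0,0,0,-0.6],
    [0,0,0.18,0,0,0,-0.6],
    [0,0,0.18,0,0,0,-0.6]
  ]
}}

```text
t: 10.15
eef_pos: [0.4776, 0.2645, 0.0847]
tool_rot: [[-0.948, -0.318, -0.005], [-0.318, 0.948, -0.002], [0.006, -0.0, -1.0]]
wrist_force: [-1.4, -0.0, -0.2]
gripper_width: 0.0685
grasp_force: 0.0
```

>>> {"op": "jog_arm", "data": {
  "plan": [
    [0,0,0,0,0,0,0.6],
    [0,0,0,0,0,0,0.6],
    [0,0,0,0,0,0,0.6],
    [0,0,0,0,0,0,0.6]
  ],
  "newtons": 50
}}

```text
t: 10.55
eef_pos: [0.4807, 0.2657, 0.0882]
tool_rot: [[-0.948, -0.318, 0.002], [-0.318, 0.948, 0.001], [-0.002, 0.0, -1.0]]
wrist_force: [0.6, -1.3, 1.9]
gripper_width: 0.0396
grasp_force: 51.0
```

Gripped at 39.6 mm. Lifting and carrying the block to a point before the peg.

>>> {"op": "jog_arm", "data": {
  "plan": [
    [0,0,-0.08,0,0,0,0.6],
    [0,0,-0.2,0,0,0,0.6],
    [0,0,-0.35,0,0,0,0.6],
    [0,0,-0.5,0,0,0,0.6],
    [0,0,-0.65,0,0,0,0.6],
    [0,0,-0.8,0,0,0,0.6],
    [0,0,-0.95,0,0,0,0.6],
    [0,0,-1,0,0,0,0.6],
    [0,0,-1,0,0,0,0.6]
  ]
}}

```text
t: 11.45
eef_pos: [0.4806, 0.2658, 0.2886]
tool_rot: [[-0.948, -0.318, 0.003], [-0.318, 0.948, 0.001], [-0.003, 0.0, -1.0]]
wrist_force: [-0.2, 0.2, -3.6]
gripper_width: 0.0393
grasp_force: 51.1
```

```bash
python3 - <<'E'
from h import *
s=ctrl.sense(); print(s["eef_pos"],s["gripper_width"],s["wrist_force"])
calls([(.475,.12,.33,1.6),(.465,-.04,.33,1.3),(.45,-.18,.33,1.1),(.4375,-.2657,.25,1.004)])
E
```

```text
[0.48064034 0.26582637 0.28859164] 0.03934633909033347 [-0.23791844  0.17111305 -3.59986809]
[ 0.258 -0.682 -0.208] [0.001 0.004 0.375] rows 3.0
[ 0.074 -0.798 -0.   ] [-0.    -0.     0.382] rows 3.2
[-0.115 -0.695 -0.   ] [-0.    -0.     0.255] rows 2.8
[-0.139 -0.41   0.4  ] [-0.    -0.     0.122] rows 2.4
```

>>> {"op": "jog_arm", "data": {
  "plan": [
    [0.05,-0.13,-0.1,0,0,0.07,0.6],
    [0.1,-0.28,-0.2,0,0,0.15,0.6],
    [0.16,-0.42,-0.21,0,0,0.22,0.6],
    [0.21,-0.55,-0.21,0,0,0.3,0.6],
    [0.26,-0.68,-0.21,0,0,0.375,0.6]
  ]
}}

```text
t: 11.95
eef_pos: [0.4725, 0.1188, 0.3271]
tool_rot: [[-1.0, -0.027, -0.003], [-0.027, 1.0, -0.0], [0.003, -0.0, -1.0]]
wrist_force: [0.3, -0.1, -2.9]
gripper_width: 0.0394
grasp_force: 51.9
```

>>> {"op": "jog_arm", "data": {
  "plan": [
    [0.015,-0.16,0,0,0,0.08,0.6],
    [0.03,-0.32,0,0,0,0.15,0.6],
    [0.045,-0.48,0,0,0,0.23,0.6],
    [0.06,-0.64,0,0,0,0.3,0.6],
    [0.075,-0.8,0,0,0,0.38,0.6]
  ]
}}

```text
t: 12.45
eef_pos: [0.4621, -0.0413, 0.3269]
tool_rot: [[-0.963, 0.268, -0.004], [0.268, 0.963, 0.001], [0.004, 0.0, -1.0]]
wrist_force: [1.0, -0.3, -3.4]
gripper_width: 0.0394
grasp_force: 51.9
```

>>> {"op": "jog_arm", "data": {
  "plan": [
    [-0.02,-0.15,0,0,0,0.05,0.6],
    [-0.05,-0.3,0,0,0,0.11,0.6],
    [-0.07,-0.44,0,0,0,0.16,0.6],
    [-0.09,-0.57,0,0,0,0.21,0.6],
    [-0.115,-0.695,0,0,0,0.255,0.6]
  ]
}}

```text
t: 12.95
eef_pos: [0.4473, -0.181, 0.3268]
tool_rot: [[-0.891, 0.454, -0.004], [0.454, 0.891, 0.002], [0.004, 0.0, -1.0]]
wrist_force: [-0.5, -0.5, -2.6]
gripper_width: 0.039
grasp_force: 51.9
```

>>> {"op": "jog_arm", "data": {
  "plan": [
    [-0.04,-0.12,0.1,0,0,0.03,0.6],
    [-0.08,-0.24,0.2,0,0,0.07,0.6],
    [-0.12,-0.34,0.3,0,0,0.1,0.6],
    [-0.14,-0.41,0.38,0,0,0.12,0.6],
    [-0.14,-0.41,0.4,0,0,0.122,0.6],
    [-0.14,-0.41,0.4,0,0,0.122,0.6],
    [-0.14,-0.41,0.4,0,0,0.122,0.6]
  ]
}}

```text
t: 13.65
eef_pos: [0.4367, -0.2654, 0.249]
tool_rot: [[-0.845, 0.535, -0.0], [0.535, 0.845, 0.001], [0.001, 0.001, -1.0]]
wrist_force: [1.0, -0.5, -2.9]
gripper_width: 0.0396
grasp_force: 52.0
```

```bash
python3 - <<'E'
from h import *
s=ctrl.sense(); print(s["eef_pos"],s["tool_rot"],s["gripper_width"],s["t"])
calls([(.4375,-.2657,.163,1.004)])
E
```

```text
[ 0.43669392 -0.26544571  0.24904705] [[-8.44846248e-01  5.35008963e-01 -4.75076619e-04]
 [ 5.35008327e-01  8.44846158e-01  1.02945389e-03]
 [ 9.52133717e-04  6.15560313e-04 -9.99999357e-01]] 0.039571463995253235 13.65
[-0.004  0.001  0.43 ] [ 0.001 -0.001  0.003] rows 1.7
```

>>> {"op": "jog_arm", "data": {
  "plan": [
    [0,0,0.15,0,0,0,0.6],
    [0,0,0.3,0,0,0,0.6],
    [0,0,0.4,0,0,0,0.6],
    [0,0,0.43,0,0,0,0.6],
    [0,0,0.43,0,0,0,0.6]
  ]
}}

```text
t: 14.15
eef_pos: [0.4368, -0.2656, 0.1633]
tool_rot: [[-0.845, 0.535, -0.0], [0.535, 0.845, 0.001], [0.001, 0.0, -1.0]]
wrist_force: [-0.1, 0.6, -1.8]
gripper_width: 0.0394
grasp_force: 52.0
```

```bash
python3 - <<'E'
from h import *
import cv2
s=ctrl.sense(); print(s["eef_pos"],s["t"])
a=capture("side");b=capture("top");cv2.imwrite("pics/s8.png",a);cv2.imwrite("pics/t8.png",b)
P=[.6145,-.3784,-.567]
for n in("side","top"):
  print(n,proj(n,place(P,[(-.142,0,.165),(-.02,0,.165),(-.21,0,.159),(-.21,.02,.235),(-.21,-.02,.235),(.015,-.015,.196)])).round(1).tolist())
r=lambda a,f:cv2.resize(a,None,fx=f,fy=f,interpolation=cv2.INTER_CUBIC)
im=np.zeros((600,800,3),np.uint8); x=r(a[115:215,290:370],5); y=r(b[140:260,370:450],5)
im[:x.shape[0],:x.shape[1]]=x; im[:y.shape[0],400:400+y.shape[1]]=y
cv2.imwrite("pics/z8.png",im)
E
```

```text
[ 0.4368363  -0.2656293   0.16333986] 14.15
side [[336.7, 149.7], [321.4, 139.2], [345.8, 157.6], [342.0, 138.6], [351.8, 136.9], [320.9, 128.4]]
top [[391.0, 199.2], [407.7, 176.3], [380.9, 213.4], [380.5, 200.3], [390.7, 206.6], [418.3, 167.5]]
```

View pics/z8.png

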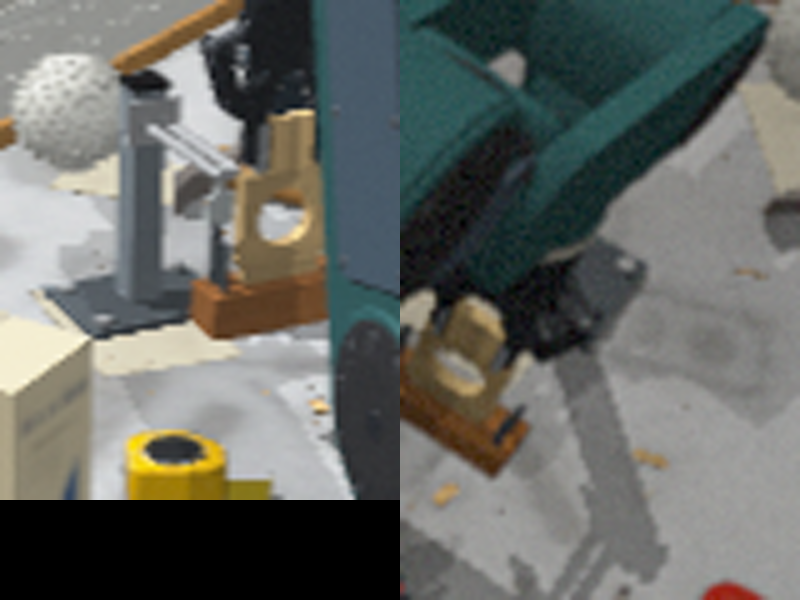

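Side view: eye at about (347,159), rod tips at about (337,149). Top view: eye at (381,213.6). All are within about 1 px of the predictions, so the eye is on the peg axis. I'll push on slowly.

>>> {"op": "jog_arm", "data": {
  "plan": [
    [-0.08,0,0,0,0,0,0.6],
    [-0.16,0,0,0,0,0,0.6],
    [-0.24,0,0,0,0,0,0.6],
    [-0.3,0,0,0,0,0,0.6],
    [-0.34,0,0,0,0,0,0.6],
    [-0.38,0,0,0,0,0,0.6],
    [-0.42,0,0,0,0,0,0.6]
  ]
}}

```text
t: 14.95
eef_pos: [0.5078, -0.3113, 0.1634]
tool_rot: [[-0.845, 0.535, -0.0], [0.535, 0.845, 0.0], [0.001, 0.0, -1.0]]
wrist_force: [-0.5, 0.2, -2.8]
gripper_width: 0.0391
grasp_force: 52.0
```

>>> {"op": "jog_arm", "data": {
  "plan": [
    [-0.05,0,0,0,0,0,0.6],
    [-0.1,0,0,0,0,0,0.6],
    [-0.15,0,0,0,0,0,0.6],
    [-0.2,0,0,0,0,0,0.6],
    [-0.25,0,0,0,0,0,0.6],
    [-0.3,0,0,0,0,0,0.6],
    [-0.34,0,0,0,0,0,0.6],
    [-0.37,0,0,0,0,0,0.6],
    [-0.37,0,0,0,0,0,0.6]
  ]
}}

```text
t: 15.85
eef_pos: [0.5709, -0.3515, 0.1632]
tool_rot: [[-0.845, 0.536, 0.0], [0.536, 0.845, -0.0], [-0.001, 0.0, -1.0]]
wrist_force: [-0.3, 0.6, -2.9]
gripper_width: 0.0393
grasp_force: 52.0
```

>>> {"op": "jog_arm", "data": {
  "plan": [
    [0,0,0.015,0,0,0,0.6],
    [0,0,0.03,0,0,0,0.6],
    [0,0,0.045,0,0,0,0.6],
    [0,0,0.045,0,0,0,0.6]
  ]
}}

```text
t: 16.25
eef_pos: [0.5703, -0.3504, 0.1555]
tool_rot: [[-0.845, 0.536, 0.001], [0.536, 0.845, 0.0], [-0.001, 0.001, -1.0]]
wrist_force: [-0.7, 3.1, 4.5]
gripper_width: 0.0394
grasp_force: 52.9
```

>>> {"op": "jog_arm", "data": {
  "plan": [
    [0,0,0,0,0,0,0],
    [0,0,0,0,0,0,-0.4],
    [0,0,0,0,0,0,-0.4],
    [0,0,0,0,0,0,-0.4],
    [0,0,0,0,0,0,-0.4]
  ]
}}

```text
t: 16.75
eef_pos: [0.5701, -0.3509, 0.1542]
tool_rot: [[-0.844, 0.536, -0.0], [0.536, 0.844, 0.0], [0.0, 0.0, -1.0]]
wrist_force: [0.7, -0.3, 0.1]
gripper_width: 0.0596
grasp_force: 0.0
```

>>> {"op": "jog_arm", "data": {
  "plan": [
    [0,0,-0.1,0,0,0,-0.4],
    [0,0,-0.25,0,0,0,-0.4],
    [0,0,-0.45,0,0,0,-0.4],
    [0,0,-0.65,0,0,0,-0.4],
    [0,0,-0.8,0,0,0,-0.4],
    [0,0,-0.8,0,0,0,-0.4],
    [0,0,-0.8,0,0,0,-0.4]
  ]
}}

```text
t: 17.45
eef_pos: [0.5704, -0.3511, 0.3149]
tool_rot: [[-0.845, 0.536, 0.001], [0.536, 0.845, -0.001], [-0.001, -0.0, -1.0]]
wrist_force: [0.2, -1.3, -1.1]
gripper_width: 0.0597
grasp_force: 0.0
```

```bash
python3 - <<'E'
from h import *
import cv2
s=ctrl.sense(); print(s["eef_pos"],s["t"])
a=capture("side");cv2.imwrite("pics/s9.png",a)
P=[.6145,-.3784,-.567]
print(proj("side",place(P,[(-.055,0,.15),(-.061,0,.15),(-.055,.02,.226),(-.055,-.02,.226),(-.127,0,.165),(-.127,0,.119),(-.075,.062,.066)])).round(1).tolist())
# wood mask & text map
hsv=cv2.cvtColor(a,cv2.COLOR_BGR2HSV)
for v in range(118,190,2): print(v,''.join('#' if (h<22 and sa>70 and va>70) else ('s' if va>150 else '.') for h,sa,va in hsv[v,305:350]))
E
```

```text
[ 0.57042267 -0.35112702  0.31486266] 17.45
[[325.5, 145.7], [326.2, 146.2], [321.5, 127.8], [330.7, 126.2], [334.7, 148.3], [334.2, 159.6], [313.2, 170.2]]
118 ..........ss.........s##########sss..........
120 ..................s#########.sssss...........
122 ss.ss.........s##########ssssssss............
124 .s........s##########.ssssssssss.............
126 ssssss.s##########ssssssssssssssss...........
128 sssssss.######.sss#########ssssss............
130 sssssss.........##########.sssssss...........
132 sssss..ss.......##########ssssssss...........
134 ss..sssss.......##########ssssssss...........
136 ssssssss........#########.ssssssss...........
138 ssssssss....#################sssss...........
140 s..sss......################.sssss...........
142 ..........s#######.......###.ssss............
144 ...........#####....sss.ssss##sss............
146 .......ss..####...sssssss..ssss..............
148 ...sss....s####...ssss.#.ssssssss##ssssssssss
150 ssssss.....#####.sss.######......##########s.
152 ssssss....#################....##############
154 sssss.....###############.ss..........#
[... 156 characters left out ...]

162 s###############################.ssssssssssss
164 s###############################.ssssssssssss
166 ss.#############################.ssssssssssss
168 sssss..................ssssssssssssssssssssss
170 sss......................ssssssssssssssssssss
172 ............................sssssssssssssssss
174 ..............................sssssssssssssss
176 .................................ssssssssssss
178 ....sss............................ssssssssss
180 s.................ssssssssssss....sssssssssss
182 sss.....sssssssssssssssssssssssssssssssssssss
184 s..ssssssssssssssssssssssssssssss..s.........
186 ...ssssssssssssssssssssssssssssss............
188 ...sssssssssssssssssssssssss.................
```

The block hangs upright at the predicted pixels. I'll check the flap numerically against the first picture.

```bash
python3 - <<'E'
from h import *
import cv2
a=cv2.imread("pics/side0.png").mean(2);b=cv2.imread("pics/s9.png").mean(2)
for v in range(144,168): print(v,' '.join("%3d"%x for x in a[v,327:343]),'|',' '.join("%3d"%x for x in b[v,327:343]))
calls([(.545,-.333,.33,1.0),(.46,-.2,.33,.6),(.46,-.04,.33,.2),(.4505,.05,.3,0),(.4505,.05,.105,0)])
E
```

```text
144 192 154 191 220 221 200 183 157 151 137 124 115  96  45  44  40 | 166 143 178 200 189 144 135 160 159 160 149 131  97  45  43  43
145 220 208 167 172 208 225 202 139 129 122 111  86  91  85  42  41 | 197 176 130 150 188 203 180 146 151 145 134 108 112  99  42  41
146 182 211 221 185 144 191 222 218 165 100  80  79  78 124 143  51 | 170 192 189 144 133 179 202 195 156 124 102  97 100 132 144  52
147 190 157 202 223 196 145 167 209 230 206  84  77  85 136 178 175 | 166 145 185 200 171 132 160 191 212 185  93  90  95 140 180 178
148 153 146 151 189 220 212 194 213 207 216 187 126 110 146 168 171 | 119 101 129 179 200 188 171 186 184 190 160 119 123 161 172 173
149 149 146 125 112 153 214 220 162 143 139 135 126 111 116 116 117 | 108 102  96 111 149 195 196 125 113 110 108 109 114 125 134 137
150 134  95  84  79  81 111 132 121 113 104  97 103 109 110 114 115 | 177 132  98  99 101 109 113 100  98  98  96 102 111 112 123 136
151  92  80  81  77  70  85 106 103  79  67  79  76  76  91  98 105 | 101  98  98  95  94  93 102 103  80  74  80  77  77  94 107 117
152  82  79  76  70  71 104 
[... 1669 characters left out ...]
  64  63  61  66  73 130 180 177 171 166 161
165 217 216 217 204 185 182 181 177 178 177 175 171 169 168 168 166 |  63  63  62  62  62  62  62  62  66  83 133 172 171 171 169 169
166 213 214 213 203 180 180 176 175 172 168 161 160 167 168 167 163 |  63  62  61  63  63  62  64  63  68  82 124 164 167 171 168 165
167 212 212 208 193 174 172 170 169 166 161 163 166 169 165 159 156 | 122 121 120 118 128 144 143 140 148 162 162 169 170 176 187 183
[ 0.152  0.008 -0.083] [ 0.    -0.002  0.007] rows 0.7
[ 0.717  0.33  -0.   ] [0.   0.   0.51] rows 3.2
[ 0.66   0.452 -0.   ] [0.    0.    0.509] rows 3.2
[0.451 0.043 0.15 ] [ 0.    -0.     0.254] rows 1.9
[-0.    -0.     0.975] [ 0. -0.  0.] rows 3.9
```

The flap pixels (u 331–336, v 154–159) match the first picture, so it's shut. Now back to the carton.

>>> {"op": "jog_arm", "data": {
  "plan": [
    [0.15,0.01,-0.1,0,0,0,-0.8],
    [0.4,0.15,-0.1,0,0,0.2,-0.8],
    [0.6,0.25,-0.1,0,0,0.35,-0.8],
    [0.85,0.34,-0.1,0,0,0.51,-0.8],
    [0.85,0.34,-0.1,0,0,0.51,-0.8],
    [0.85,0.34,-0.1,0,0,0.51,-0.8]
  ]
}}

```text
t: 18.1
eef_pos: [0.4616, -0.201, 0.3332]
tool_rot: [[-0.571, 0.821, -0.002], [0.821, 0.571, 0.001], [0.002, -0.001, -1.0]]
wrist_force: [1.3, -0.8, 0.4]
gripper_width: 0.0767
grasp_force: 0.0
```

>>> {"op": "jog_arm", "data": {
  "plan": [
    [0.66,0.45,0,0,0,0.51,-0.8],
    [0.66,0.45,0,0,0,0.51,-0.8],
    [0.66,0.45,0,0,0,0.51,-0.8],
    [0.66,0.45,0,0,0,0.51,-0.8]
  ]
}}

```text
t: 18.5
eef_pos: [0.4625, -0.0404, 0.3335]
tool_rot: [[-0.201, 0.98, -0.001], [0.98, 0.201, 0.002], [0.002, -0.001, -1.0]]
wrist_force: [0.2, 0.0, 0.5]
gripper_width: 0.0767
grasp_force: 0.0
```

>>> {"op": "jog_arm", "data": {
  "plan": [
    [0.45,0.045,0.15,0,0,0.255,-0.8],
    [0.45,0.045,0.15,0,0,0.255,-0.8],
    [0.45,0.045,0.15,0,0,0.255,-0.8],
    [0.45,0.045,0.15,0,0,0.255,-0.8]
  ]
}}

```text
t: 18.9
eef_pos: [0.453, 0.0475, 0.3032]
tool_rot: [[-0.008, 1.0, -0.002], [1.0, 0.008, -0.001], [-0.0, -0.002, -1.0]]
wrist_force: [0.0, 0.0, -0.6]
gripper_width: 0.0768
grasp_force: 0.0
```

```bash
python3 - <<'E'
from h import *
import cv2
s=ctrl.sense(); print(s["t"],s["eef_pos"],s["gripper_width"])
# carton check by s4 picks (z4 scale 4, offset 225,175)
z=lambda x,y:(x/4+225-.37,y/4+175-.37)
T={(1,1):(207,58),(-1,1):(272,75),(-1,-1):(332,32),(1,-1):(265,13)}
o=[("side",(.031*i,.0475*j,.175),*z(*q)) for (i,j),q in T.items()]
print(fit(o,[.45,.05,0]))
calls([(.45,.05,.1,0)])
E
```

```text
18.9 [0.45302721 0.04750591 0.30324168] 0.07682480506316784
(array([0.45837736, 0.0618785 , 0.04650477]), array([[-0.8,  0.1],
       [ 0.3,  0.3],
       [ 0.2, -0.6],
       [ 0.2,  0.1]]))
[ 0.013 -0.013  1.016] [-0.002  0.001  0.01 ] rows 4.1
```

>>> {"op": "jog_arm", "data": {
  "plan": [
    [0.04,0.02,0.25,0,0,-0.03,-0.8],
    [0.04,0.02,0.5,0,0,-0.03,-0.8],
    [0.04,0.02,0.75,0,0,-0.03,-0.8],
    [0.04,0.02,0.95,0,0,-0.03,-0.8],
    [0.04,0.02,1,0,0,-0.03,-0.8],
    [0.04,0.02,1,0,0,-0.03,0],
    [0.04,0.02,1,0,0,-0.03,0],
    [0.04,0.02,1,0,0,-0.03,0],
    [0.04,0.02,1,0,0,-0.03,0]
  ],
  "newtons": 35
}}

```text
t: 19.8
eef_pos: [0.4578, 0.0552, 0.1059]
tool_rot: [[-0.028, 1.0, 0.003], [1.0, 0.028, -0.0], [-0.0, 0.003, -1.0]]
wrist_force: [-0.2, 0.6, -2.8]
gripper_width: 0.0617
grasp_force: 44.3
```

>>> {"op": "jog_arm", "data": {
  "plan": [
    [0,0,-0.08,0,0,0,0],
    [0,0,-0.16,0,0,0,0],
    [0,0,-0.24,0,0,0,0],
    [0,0,-0.3,0,0,0,0],
    [0,0,-0.3,0,0,0,0]
  ]
}}

```text
t: 20.3
eef_pos: [0.4583, 0.0554, 0.1668]
tool_rot: [[-0.028, 1.0, 0.005], [1.0, 0.028, -0.0], [-0.0, 0.005, -1.0]]
wrist_force: [0.0, 1.1, -1.9]
gripper_width: 0.0618
grasp_force: 44.5
```

```bash
python3 - <<'E'
from h import *
s=ctrl.sense(); print(s["t"],s["eef_pos"],s["tool_rot"],s["gripper_width"],s["wrist_force"])
calls([(.405,.230,s["eef_pos"][2],.222)])
E
```

```text
20.3 [0.45827546 0.05537288 0.16678062] [[-2.83310119e-02  9.99584790e-01  5.25369097e-03]
 [ 9.99598565e-01  2.83319270e-02 -9.98214632e-05]
 [-2.48627205e-04  5.24875391e-03 -9.99986194e-01]] 0.061764141429835766 [ 0.0032694   1.05451406 -1.94839173]
[ 0.88  -0.242 -0.001] [ 0.007  0.001 -0.247] rows 3.7
```

>>> {"op": "jog_arm", "data": {
  "plan": [
    [0.15,-0.04,0,0,0,-0.04,0],
    [0.3,-0.08,0,0,0,-0.08,0],
    [0.45,-0.12,0,0,0,-0.13,0],
    [0.6,-0.17,0,0,0,-0.17,0],
    [0.75,-0.21,0,0,0,-0.21,0],
    [0.88,-0.245,0,0,0,-0.247,0],
    [0.88,-0.245,0.1,0,0,-0.247,0],
    [0.88,-0.245,0.2,0,0,-0.247,0],
    [0.88,-0.245,0.27,0,0,-0.247,0],
    [0.88,-0.245,0.3,0,0,-0.247,0]
  ]
}}

```text
t: 21.3
eef_pos: [0.4021, 0.2296, 0.1035]
tool_rot: [[-0.221, 0.975, -0.001], [0.975, 0.221, -0.001], [-0.001, -0.001, -1.0]]
wrist_force: [1.6, -3.8, 24.5]
gripper_width: 0.0614
grasp_force: 39.6
```

>>> {"op": "jog_arm", "data": {
  "plan": [
    [0,0,0.005,0,0,0,0],
    [0,0,0.005,0,0,0,0]
  ]
}}

```text
t: 21.5
eef_pos: [0.4028, 0.2299, 0.1035]
tool_rot: [[-0.22, 0.976, 0.0], [0.976, 0.22, 0.0], [0.0, 0.0, -1.0]]
wrist_force: [-0.8, 0.9, -3.0]
gripper_width: 0.0617
grasp_force: 38.6
```

Carton on the bench. Releasing and rising.

>>> {"op": "jog_arm", "data": {
  "plan": [
    [0,0,0,0,0,0,-0.4],
    [0,0,0,0,0,0,-0.8],
    [0,0,0,0,0,0,-0.8],
    [0,0,0,0,0,0,-0.8],
    [0,0,-0.12,0,0,0,-0.8],
    [0,0,-0.3,0,0,0,-0.8],
    [0,0,-0.5,0,0,0,-0.8],
    [0,0,-0.75,0,0,0,-0.8],
    [0,0,-1,0,0,0,-0.8],
    [0,0,-1,0,0,0,-0.8]
  ]
}}

```text
t: 22.5
eef_pos: [0.4067, 0.2316, 0.3107]
tool_rot: [[-0.22, 0.975, 0.013], [0.975, 0.22, 0.005], [0.002, 0.013, -1.0]]
wrist_force: [0.5, -0.4, -0.3]
gripper_width: 0.077
grasp_force: 0.0
```

>>> {"op": "jog_arm", "data": {
  "plan": [
    [0,0,0,0,0,0,-0.8],
    [0,0,0,0,0,0,-0.8],
    [0,0,0,0,0,0,-0.8]
  ]
}}

```text
t: 22.8
eef_pos: [0.4014, 0.2294, 0.3017]
tool_rot: [[-0.22, 0.975, -0.003], [0.975, 0.22, -0.001], [-0.0, -0.003, -1.0]]
wrist_force: [-0.7, -0.3, -0.4]
gripper_width: 0.077
grasp_force: 0.0
```

```bash
python3 - <<'E'
from h import *
import cv2
s=ctrl.sense(); print(s["t"],s["eef_pos"],s["gripper_width"],s["wrist_force"])
a=capture("side");cv2.imwrite("pics/s10.png",a)
o=cv2.imread("pics/side0.png");p=cv2.imread("pics/s9.png")
def best(ref,img,x0,y0,x1,y1):
    r=cv2.matchTemplate(img,ref[y0:y1,x0:x1],cv2.TM_CCOEFF_NORMED);_,m,_,l=cv2.minMaxLoc(r); return m,(l[0]-x0,l[1]-y0)
print("carton shift px",best(o,a,258,202,295,245))
print("block vs s9",best(p,a,306,120,338,168))
print("tape",best(o,a,310,195,350,222),"cork",best(o,p,240,195,260,205))
E
```

```text
22.8 [0.40142363 0.22940329 0.3017486 ] 0.07695152503682438 [-0.71664873 -0.29313254 -0.36154809]
carton shift px (0.9607271552085876, (0, 0))
block vs s9 (0.9812293648719788, (0, 0))
tape (0.9666649103164673, (0, 0)) cork (0.9990209937095642, (0, 0))
```

The carton shows no pixel shift from its start, the block is still on the peg, and the gripper is clear. Handing in.

```bash
python3 -c "
from rig import order
print(order.job_done())"
```

```text
the job is handed in; nothing more can be done
None
```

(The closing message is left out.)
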